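Load a kiln prop into the cut-off saw

TASK

Take the longest of the three round kiln props from the wooden rack, lay it in the open end of the saw's V-shaped groove, short of the clear guard, and let go of it. Then push it gently along the groove, under the guard, until its end rests fully home against the length stop, without shoving the stop out of its setting. Leave the other props and everything else on the bench as they are.

Things in the scene. Friction and masses are not known exactly. Their poses are not given: they have to be found in the camera images.
- prop_long: The longest kiln prop: plain beige fired-clay round bar, 40 mm diameter, 120 mm long, 0.2 to 0.4 kg. Origin at its centre, x along its axis (either end may lead). It lies in one of the rack's three places, its axis 45 mm above the bench.
- prop_mid: A shorter prop of the same kind, 40 mm diameter, 100 mm long, in the rack; origin at its centre, x along its axis. Leave it.
- prop_short: The shortest prop, 40 mm diameter, 80 mm long, in the rack; origin at its centre, x along its axis. Leave it.
- rack: Low open wooden rack fixed to the bench, 74 mm by 266 mm, 32 mm high: two notched bars (12 mm thick, at x = +-31 mm, 50 mm clear between them) carrying three props side by side, parallel to the rack's x axis, 80 mm apart along its y axis (40 mm clear between props). Origin at the middle of its underside.
- saw: Bench cut-off saw, fixed. Its 90-degree V-groove runs along its x axis; the push goes to +x. Origin on the bench under the groove's stop end, z up. A prop in the groove has its axis at y = 0, z = 60 mm and resists sliding with 1 to 8 N; the groove's walls reach z = 50 mm. The groove runs from x = -280 to +5 mm. Motor: x = -140 to 10, y = 50 to 195, up to z = 190 mm.
- groove_mouth (a point): Point on the prop's axis line over the middle of a gap for fingers in the groove's open end (x = -215 mm, z = 60 mm in the saw's frame; the gap is x = -240 to -190 mm, its floor 12 mm above the bench); its x axis is the direction of the push. A prop laid with its middle here ends 17 mm short of the guard.
- guard_edge (a point): Middle of the lower near edge of the clear box-shaped guard (saw frame x = -138, z = 105 mm). From there it spans 123 mm along +x, 60 mm to each side, 100 mm up. Open below: a prop slides under it, 25 mm clear (7 mm under the blade), but a hand does not fit. A prop that is home has its near end 6 to 18 mm inside this edge, so the fingers must come in slanting from the open end.
- stop_face (a point): Middle of the length stop's flat face (30 mm wide, 40 mm high), on the prop's axis line; its x axis is the direction of the push. The stop block slides on a rail and is held only by friction: it gives way at about 15 N, so a hard push shifts it. With the prop home, the prop's centre lies 60 mm from this point on the -x side.
- tub: Terracotta bowl, 90 mm across, 55 mm high, origin under its middle. Bystander.
- brush: Brush lying on the bench, 190 mm long. Bystander.
- rib: Wooden shaping rib lying flat, 110 x 55 x 8 mm, origin under its middle. Bystander.
- post: Square kiln post standing, 50 x 50 x 90 mm, origin under its middle. Bystander.
- cup: Yellow plastic cup, 80 mm across, 100 mm high, origin under its middle. Bystander.
There are look-alikes about, which are no part of the job. What is shaped like the prop_long but purple or yellow is not meant.

How it is judged:
On the way:
1. the longest prop lies released in the groove, at least 30 mm short of home (y of prop_long in the frame of stop_face between -0.006 and 0.006 m and z of prop_long in the frame of stop_face between -0.006 and 0.006 m and x of prop_long in the frame of stop_face between -0.25 and -0.09 m and angle between the x axis of prop_long and the x axis of stop_face, either way round below 0.08 rad and contact force between prop_long and the fingers below 0.05 N and linear speed of prop_long below 0.02 m/s), for 0.2 s.
At the end, for the whole second after the job is handed in: The longest prop lies at rest and released in the groove (within 5 mm of the groove's line and 3.5 degrees of its direction), its end within 3.5 mm of the stop's face, and the stop is within 4 mm of its first setting; no other prop or bystander has moved more than 25 mm (x of prop_long in the frame of stop_face between -0.0635 and -0.055 m and y of prop_long in the frame of stop_face between -0.005 and 0.005 m and z of prop_long in the frame of stop_face between -0.005 and 0.005 m and angle between the x axis of prop_long and the x axis of stop_face, either way round below 0.06 rad and distance of stop_face from where it was at the start of the episode below 0.004 m and linear speed of prop_long below 0.01 m/s and contact force between prop_long and the fingers below 0.05 N); the robot touches nothing.
It fails at once if the length stop is shoved more than 4 mm out of its setting (distance of stop_face from where it was at the start of the episode above 0.004 m).
It fails at once if the prop is dropped (falls free, faster than 0.6 m/s) (linear speed of prop_long above 0.6 m/s and contact force between prop_long and the fingers below 0.05 N).
It fails at once if another prop or a bystander is moved more than 25 mm (distance of any of prop_mid, prop_short, tub, brush, rib, post, cup from where it was at the start of the episode above 0.025 m).
It also fails if it takes over 70 s, if anything falls off the work surface, if the arm or the gripper's body presses on something with over 40 N, if the wrist force passes 120 N, or if a joint passes its speed limit or range.

ROBOT

A 7-joint arm with a two-finger parallel gripper is mounted at the origin on the work surface. World frame = base frame: x ahead of the robot, y to its left, z up, the work surface at z = 0. Lengths are in m, angles in rad, forces in N, time in s.
With the tool pointing down it reaches from about 0.425 to 0.875 m from the base axis. Payload 8.4 kg.
Tool frame: the origin (TCP) lies midway between the tips of the shut fingers; the grasp point (between the pads) lies 19 mm behind it; z points along the fingers, y is the line along which they close (so a half turn about z gives the same grasp; the last joint's range is limited). The gripper opens to 87 mm and grips with 3 to 60 N. Pads are 19 mm wide; open, the fingers measure 117 mm over their backs; the gripper's body (75 mm by 190 mm) begins 51 mm behind the grasp point.
Start: joints at [1.216, 0.333, 0.04, 1.465, -0.013, 1.343, -0.059], TCP at [0.164, -0.629, 0.223] pointing down, gripper open.
Joint ranges: [-2.58, 2.58], [-0.38, 2.09], [-1.3, 1.39], [0.25, 2.4], [-1.5, 4.64], [0.08, 2.09], [-2.65, 2.65]. Speed limits (rad/s): [2.22, 2.22, 2.79, 2.79, 3.14, 3.14, 3.14].

INTERFACE

Orientations are given as a unit quaternion [w, x, y, z].
In Python, from plant import * gives the robot as it stands. The module is installed in compiled form; this text tells all that it offers.
- The arm moves only by the tool drive_tool, never from a script. Its argument "increments" is a list of rows, each a list of 7 numbers: the turn, a rotation vector about the world's x, y, z in rad, then the shift along the world's x, y, z in cm, then the gripper's target within -1 to 1 (fully open at 1, half-way at 0, shut at -1). A call has 1 to 12 rows; each row is the pose to reach, as a shift and turn from the pose commanded when the call began; what a row does not reach only later rows make up. A row lasts 1/12 s, in which the tool goes at most 41.7 mm and 7.16 degrees, less where a joint would pass 70% of its speed; a pose out of reach is approached as far as the arm can. A call with a gripper value outside its range is refused whole. The fingers move at their own pace and stop on an object; "newtons" is the grip in N (left out, the last holds). Time passes only in rows, so rows that repeat a pose let the fingers close. It gives the time, the measured TCP pose, the force, the opening and the grip force at its end, in the units of the state.
- sense(): the state, without advancing time (a new reading comes with each control period).
- camera(name): name is "scene" or "top" or "wrist"; returns a dict with "frame" (480x640x3 uint8, blue, green, red), "vertical_fov" (degrees; the focal length in pixels is half the picture's height over the tangent of half this angle, whatever the lens; pixels are square), "cx", "cy" (the principal point, pixels), "extrinsics" (4x4, takes a point from camera to world coordinates). Camera axes: x right, y down, z forward; pixel columns grow to the right and rows downward; lengths in m; the calibration is good to about 2 mm. A picture is of the moment at which its call begins. There is no depth.
- finish_job(): hands the job in; it is judged then, once.
The state is a dict: "clock": time; "q": joint angles; "joint_velocities": joint speeds; "effort": joint torques, N m; "position": TCP position; "tool_rot": TCP orientation; "force": force on the tool from outside, world axes, zero at the start; "torque": the same for the moment, N m; "opening": opening from 0.0 (shut) to 1.0 (fully open); "finger_force": force on a finger pad.
Only numpy, scipy, OpenCV 4.12 (cv2) and the standard library are available. Lean on these libraries where they do the work, as an engineer would, in place of code of your own. Each camera call takes 0.05 s, during which the arm holds its last target. There are 200 camera calls.

## Working session

There is one attempt and no reset: what is moved stays moved. The work goes in short steps, Python scripts to look and compute and a tool call to move; the robot and the scene stay as the last step left them, time stands still between calls to the robot, and variables do not carry over. Pictures are saved under pics/ and viewed, at most 13 in all, crops included, and the job is handed in when it is done.

Besides the shell and the picture viewer there is one more tool, called as name(argument=value, ...), one argument or row to a line, values as JSON. drive_tool: Moves the arm, as the interface text tells. Its arguments: {"type":"object","properties":{"increments":{"type":"array","items":{"type":"array","items":{"type":"number"}}},"newtons":{"type":"number"}},"required":["increments"]}

```bash
mkdir -p pics; cat > h.py <<'E'
from plant import *
import numpy as np, cv2
def cam(n,f):
    c=camera(n); cv2.imwrite('pics/'+f,c['frame']); 
    np.savez('pics/'+f+'.npz',**{k:v for k,v in c.items()}); return c
def pix2w(f,u,v,z):
    c=np.load('pics/'+f+'.npz'); fl=240/np.tan(np.radians(float(c['vertical_fov']))/2)
    d=np.array([(u-c['cx'])/fl,(v-c['cy'])/fl,1]); E=c['extrinsics']; d=E[:3,:3]@d; o=E[:3,3]
    return o+d*(z-o[2])/d[2]
def w2pix(f,p):
    c=np.load('pics/'+f+'.npz'); fl=240/np.tan(np.radians(float(c['vertical_fov']))/2)
    E=c['extrinsics']; q=E[:3,:3].T@(np.array(p)-E[:3,3]); return [round(float(fl*q[0]/q[2]+c['cx']),1),round(float(fl*q[1]/q[2]+c['cy']),1)]
E
python3 - <<'E'
from h import *
for n in ('top','scene'):
    c=cam(n,n+'1.png'); print(n,c['vertical_fov'],c['cx'],c['cy'],c['extrinsics'].round(3).tolist())
print(sense()['tool_rot'],sense()['position'])
E
```

```text
top 50.86088814639306 316.63593015211956 238.97925384206636 [[-0.023, -0.998, 0.059, 0.468], [-1.0, 0.023, 0.002, 0.062], [-0.003, -0.059, -0.998, 1.289], [0.0, 0.0, 0.0, 1.0]]
scene 47.129513728860246 316.0034091236975 247.6055592149373 [[0.661, 0.552, -0.508, 1.151], [0.75, -0.475, 0.46, -0.497], [0.013, -0.686, -0.728, 0.981], [0.0, 0.0, 0.0, 1.0]]
[-7.04487490e-04  9.91833598e-01  1.27536643e-01 -1.49352095e-04] [ 0.16431867 -0.62846396  0.22175682]
```

View pics/top1.png

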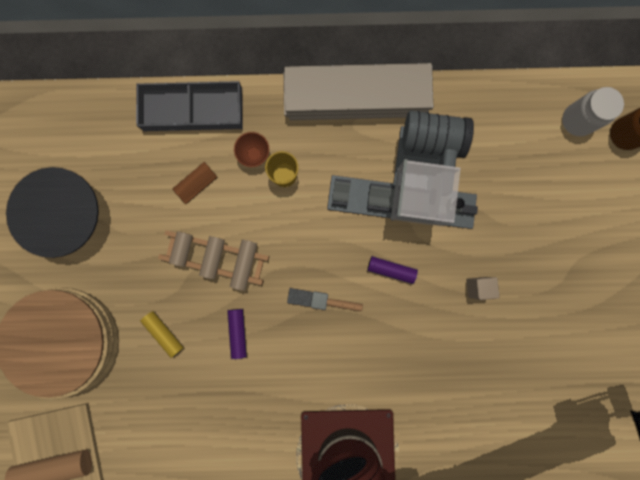

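View pics/scene1.png

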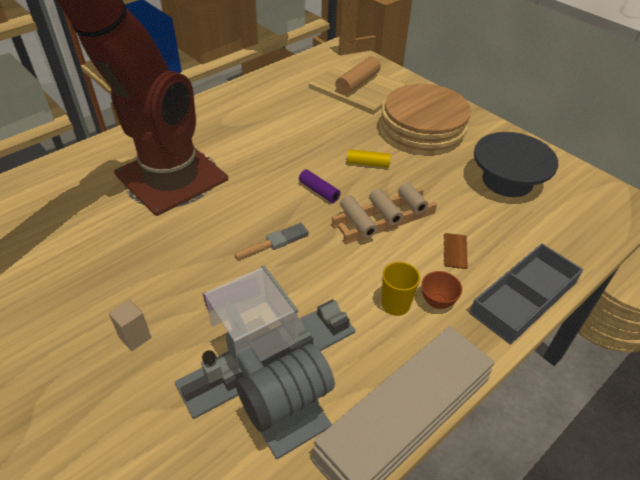

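The top view shows the rack at about (215,262), with the longest prop on its right (245,265). The saw runs from its open end at (330,195) to its stop end at (475,212), and the guard is at (428,190). I'll enlarge this area.

```bash
python3 - <<'E'
from h import *
a=cv2.imread('pics/top1.png')
l=cv2.resize(a[225:300,155:275],None,fx=6,fy=6,interpolation=cv2.INTER_CUBIC)[:,:720]
r=cv2.resize(a[160:240,320:485],None,fx=4.8,fy=4.8,interpolation=cv2.INTER_CUBIC)
cv2.imwrite('pics/cl.png',l);cv2.imwrite('pics/cr.png',r);print(l.shape,r.shape)
E
```

```text
(450, 720, 3) (384, 792, 3)
```

View pics/cl.png

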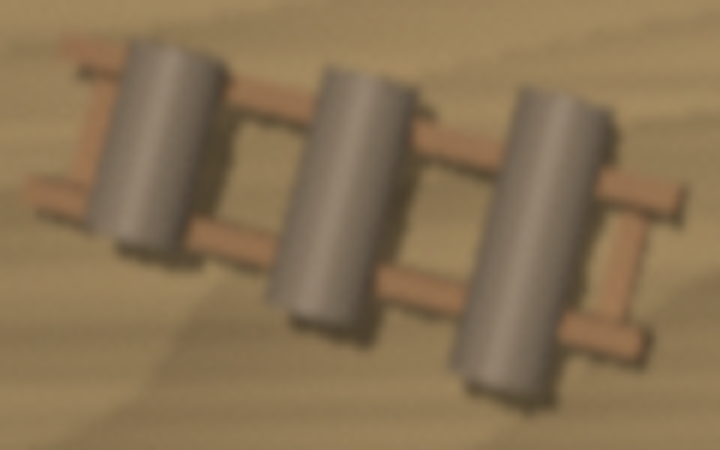

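View pics/cr.png

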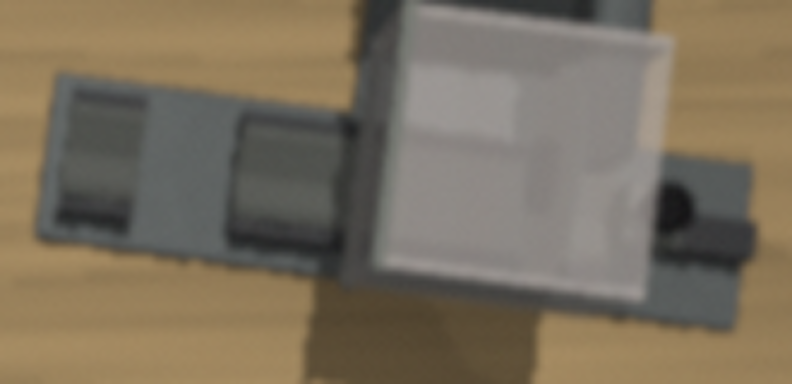

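The left crop shows the long prop's axis running from (565,99) to (502,381). The right crop shows the groove's finger gap between mid-points (139,163) and (237,179), the open end at (66,157) and the base's bottom edge from (38,240) to (735,328).

```bash
python3 - <<'E'
from h import *
L=lambda x,y,z:pix2w('top1.png',155+(x+.5)/6-.5,225+(y+.5)/6-.5,z)
R=lambda x,y,z:pix2w('top1.png',320+(x+.5)/4.8-.5,160+(y+.5)/4.8-.5,z)
a,b=L(565,99,.05),L(502,381,.05); print('prop',a,b,(a+b)/2,np.linalg.norm(a-b),np.degrees(np.arctan2(*(a-b)[1::-1])))
g1,g2=R(139,163,.05),R(237,179,.05); print('gap',g1,g2,(g1+g2)/2,np.linalg.norm(g1-g2))
e1,e2=R(38,240,.012),R(735,328,.012); d=e2-e1; print('base',e1,e2,np.linalg.norm(d),np.degrees(np.arctan2(d[1],d[0])))
f1,f2=R(60,75,.012),R(38,240,.012);print(f1,f2,(f1+f2)/2)
c=camera('wrist');E=c['extrinsics'];s=sense()
from scipy.spatial.transform import Rotation as Ro
q=s['tool_rot'];Rt=Ro.from_quat(np.r_[q[1:],q[0]]).as_matrix();print(Rt.round(3));print('cam in tool',Rt.T@(E[:3,3]-s['position']),(Rt.T@E[:3,:3]).round(3),c['vertical_fov'])
E
```

```text
prop [0.5396646  0.23189686 0.05      ] [0.42509977 0.2592973  0.05      ] [0.48238218 0.24559708 0.05      ] 0.11779595407290863 -13.45074828741247
gap [ 0.65165097 -0.01662038  0.05      ] [ 0.64219119 -0.06682027  0.05      ] [ 0.64692108 -0.04172033  0.05      ] 0.051083422855297475
base [0.61744473 0.03552897 0.012     ] [ 0.56223733 -0.33140948  0.012     ] 0.37106830061676466 -98.55621102489862
[0.70537802 0.02171503 0.012     ] [0.61744473 0.03552897 0.012     ] [0.66141138 0.028622   0.012     ]
[[ 0.967  0.253 -0.   ]
 [ 0.253 -0.967  0.001]
 [-0.    -0.001 -1.   ]]
cam in tool [ 0.06485865  0.00016843 -0.16134995] [[ 0.001 -0.97  -0.242]
 [ 1.     0.001  0.001]
 [-0.    -0.242  0.97 ]] 59.11055251021992
```

drive_tool(
  increments=[
    [0,0,0.12,2.8,2.7,1.5,0.38],
    [0,0,0.24,5.6,5.4,3,0.38],
    [0,0,0.36,8.4,8.1,5,0.38],
    [0,0,0.48,11.2,10.8,7,0.38],
    [0,0,0.6,14,13.5,9,0.38],
    [0,0,0.72,16.8,16.2,11,0.38],
    [0,0,0.84,19.6,18.9,11,0.38],
    [0,0,0.96,22.4,21.6,11,0.38],
    [0,0,1.08,25.2,24.3,11,0.38],
    [0,0,1.2,28,27,11,0.38],
    [0,0,1.32,30.8,29.7,11,0.38],
    [0,0,1.44,33.6,32.5,11,0.38],
  ],
  newtons=20,
)

```text
clock: 1.15
position: [0.5013, -0.3024, 0.3325]
tool_rot: [-0.0, 0.659, 0.752, -0.0]
force: [1.2, -1.0, 0.4]
opening: 0.69
finger_force: 0.0
```

drive_tool(
  increments=[
    [0,0,0.1,-0.1,4,0,0.38],
    [0,0,0.2,-0.3,8,0,0.38],
    [0,0,0.3,-0.5,12,0,0.38],
    [0,0,0.4,-0.7,16,0,0.38],
    [0,0,0.5,-0.9,20,0,0.38],
    [0,0,0.6,-1,24,0,0.38],
    [0,0,0.7,-1.2,28,0,0.38],
    [0,0,0.8,-1.4,32,0,0.38],
    [0,0,0.9,-1.5,36,0,0.38],
    [0,0,1.0,-1.6,40,0,0.38],
    [0,0,1.1,-1.8,44,0,0.38],
    [0,0,1.2,-1.9,48,0,0.38],
  ],
)

```text
clock: 2.15
position: [0.4807, 0.178, 0.3327]
tool_rot: [0.0, 0.12, 0.993, -0.0]
force: [1.4, 0.8, -0.3]
opening: 0.687
finger_force: 0.0
```

drive_tool(
  increments=[
    [0,0,0,0,3.5,-2,0.38],
    [0,0,0,0,6.8,-4,0.38],
    [0,0,0,0,6.8,-8,0.38],
    [0,0,0,0,6.8,-12,0.38],
    [0,0,0,0,6.8,-14,0.38],
    [0,0,0,0,6.8,-14,0.38],
    [0,0,0,0,6.8,-14,0.38],
  ],
)

```text
clock: 2.73
position: [0.481, 0.244, 0.1923]
tool_rot: [-0.001, 0.123, 0.992, -0.0]
force: [-0.1, 0.2, 1.7]
opening: 0.69
finger_force: 0.0
```

```bash
python3 - <<'E'
from h import *
cam('wrist','w1.png'); s=sense(); print(s['position'],s['tool_rot'],s['q'])
for p in ([.482,.2456,.045],[.5403,.2317,.045],[.424,.2595,.045]): print(w2pix('w1.png',p))
E
```

```text
[0.48186339 0.24445382 0.19375719] [2.81586817e-04 1.22654850e-01 9.92449297e-01 3.18927546e-04] [ 0.23676024  0.2296107  -0.89306786  1.73722434  0.1870538   1.26310213
  0.62447965]
[324.9, 232.3]
[325.6, 307.4]
[324.3, 150.5]
```

View pics/w1.png

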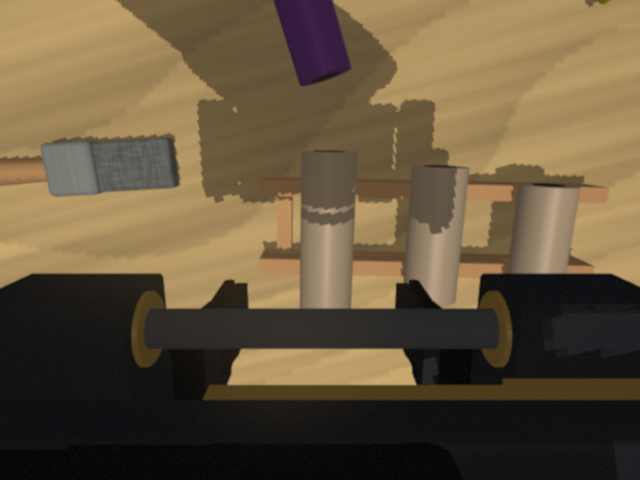

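The wrist view shows the long prop at columns 302–356, with its far end at row 152. It lies within 2–3 mm of the estimate, so I descend.

drive_tool(
  increments=[
    [0,0,0,0.05,0.3,-3,0.38],
    [0,0,0,0.05,0.3,-6,0.38],
    [0,0,0,0.05,0.3,-9,0.38],
    [0,0,0,0.05,0.3,-12,0.38],
    [0,0,0,0.05,0.3,-14.5,0.38],
    [0,0,0,0.05,0.3,-16.7,0.38],
    [0,0,0,0.05,0.3,-16.7,0.38],
    [0,0,0,0.05,0.3,-16.7,0.38],
  ],
)

```text
clock: 3.45
position: [0.4829, 0.2475, 0.0269]
tool_rot: [0.0, 0.123, 0.992, 0.0]
force: [-0.9, 1.0, 1.1]
opening: 0.69
finger_force: 0.0
```

drive_tool(
  increments=[
    [0,0,0,0,0,0,-0.3],
    [0,0,0,0,0,0,-0.3],
    [0,0,0,0,0,0,-0.3],
    [0,0,0,0,0,0,-0.3],
    [0,0,0,0,0,0,-0.3],
    [0,0,0,0,0,0,-0.3],
    [0,0,0,0,0,0,-0.3],
    [0,0,0,0,0,0,-0.3],
  ],
  newtons=25,
)

```text
clock: 4.12
position: [0.4827, 0.2475, 0.0264]
tool_rot: [0.001, 0.123, 0.992, 0.0]
force: [1.2, -0.3, 7.0]
opening: 0.455
finger_force: 24.9
```

drive_tool(
  increments=[
    [0,0,0,0,0,2,-0.3],
    [0,0,0,0,0,5,-0.3],
    [0,0,0,0,0,8,-0.3],
    [0,0,0,0,0,11,-0.3],
    [0,0,0,0,0,14,-0.3],
    [0,0,0,0,0,17,-0.3],
    [0,0,-0.1,1.4,-2,19,-0.3],
    [0,0,-0.2,2.8,-4,19,-0.3],
    [0,0,-0.3,4.2,-6,19,-0.3],
    [0,0,-0.4,5.6,-8,19,-0.3],
    [0,0,-0.5,6.5,-10,19,-0.3],
    [0,0,-0.6,7.2,-12,19,-0.3],
  ],
)

```text
clock: 5.12
position: [0.5542, 0.1258, 0.2149]
tool_rot: [-0.001, 0.413, 0.911, -0.0]
force: [-0.6, -0.6, -3.2]
opening: 0.455
finger_force: 24.9
```

drive_tool(
  increments=[
    [0,0,-0.1,1.2,-2,0,-0.3],
    [0,0,-0.2,2.3,-4,0,-0.3],
    [0,0,-0.3,3.4,-6,0,-0.3],
    [0,0,-0.4,4.5,-8,0,-0.3],
    [0,0,-0.5,5.6,-10,0,-0.3],
    [0,0,-0.6,6.7,-12,0,-0.3],
    [0,0,-0.7,7.8,-14,0,-0.3],
    [0,0,-0.8,9,-16,0,-0.3],
    [0,0,-0.875,9.2,-17,0,-0.3],
    [0,0,-0.875,9.2,-17,0,-0.3],
    [0,0,-0.875,9.2,-17,0,-0.3],
  ],
)

```text
clock: 6.03
position: [0.6454, -0.0429, 0.2148]
tool_rot: [-0.001, 0.758, 0.653, -0.0]
force: [-0.1, 0.3, -2.4]
opening: 0.45
finger_force: 24.9
```

```bash
python3 - <<'E'
from h import *
s=sense(); print(s['position'],s['tool_rot'],s['q'].round(2) if hasattr(s['q'],'round') else s['q'],s['opening'],s['finger_force'])
cam('wrist','w2.png'); cam('top','top2.png')
a=cv2.imread('pics/w2.png'); b=cv2.resize(cv2.imread('pics/top2.png')[130:250,290:490],(640,384),interpolation=cv2.INTER_CUBIC)
cv2.imwrite('pics/m2.png',cv2.resize(np.vstack([a,b]),(440,594)))
E
```

```text
[ 0.64544649 -0.04291062  0.2147579 ] [-7.04780792e-04  7.57671550e-01  6.52635515e-01 -4.58182235e-04] [ 0.38  0.38 -0.51  1.46  0.18  1.35 -0.28] 0.44962241907540323 24.908916321583092
```

View pics/w2.png

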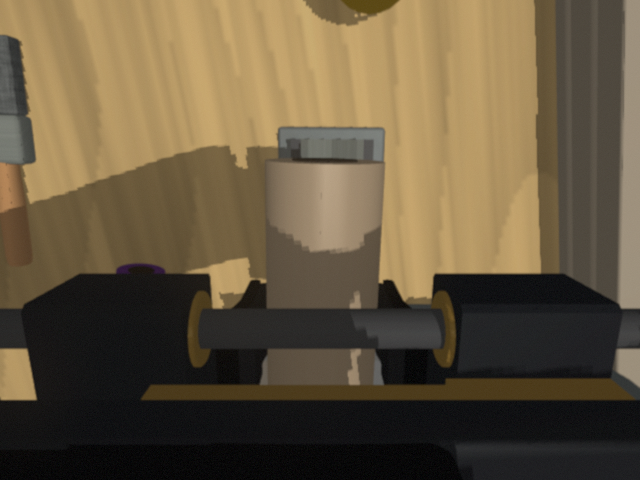

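```bash
python3 - <<'E'
from h import *
R=lambda x,y,z:pix2w('top1.png',320+(x+.5)/4.8-.5,160+(y+.5)/4.8-.5,z)
for z in (.012,.03,.05):
    a,b=pix2w('w2.png',279,128,z),pix2w('w2.png',384,128,z); c,d=R(38,240,z),R(60,75,z)
    print(z,a,b,(a+b)/2,np.linalg.norm(a-b),np.degrees(np.arctan2(*(b-a)[1::-1]))-90,'|',c,d,(c+d)/2,np.linalg.norm(c-d))
E=np.load('pics/w2.png.npz')['extrinsics'];print(E[:3,3])
E
python3 - <<'E'
import cv2
a=cv2.imread('pics/w2.png')[110:200,250:410]
cv2.imwrite('pics/w2c.png',cv2.resize(a,None,fx=5,fy=5,interpolation=cv2.INTER_CUBIC))
E
```

```text
0.012 [0.62072382 0.03590028 0.012     ] [0.70688322 0.02306547 0.012     ] [0.66380352 0.02948287 0.012     ] 0.08711013370787295 -98.4728133019019 | [0.61744473 0.03552897 0.012     ] [0.70537802 0.02171503 0.012     ] [0.66141138 0.028622   0.012     ] 0.08901173227605906
0.03 [0.62239964 0.03519383 0.03      ] [0.70430139 0.02299326 0.03      ] [0.66335052 0.02909355 0.03      ] 0.08280550263040856 -98.4728133019019 | [0.61534131 0.03590904 0.03      ] [0.70203535 0.02228978 0.03      ] [0.65868833 0.02909941 0.03      ] 0.08775728539026807
0.05 [0.62426166 0.03440889 0.05      ] [0.70143269 0.02291304 0.05      ] [0.66284718 0.02866096 0.05      ] 0.07802257921100382 -98.4728133019019 | [0.61300417 0.03633134 0.05      ] [0.69832126 0.02292839 0.05      ] [0.65566271 0.02962987 0.05      ] 0.086363455517167
[0.65463632 0.02160434 0.37625477]
```

View pics/w2c.png

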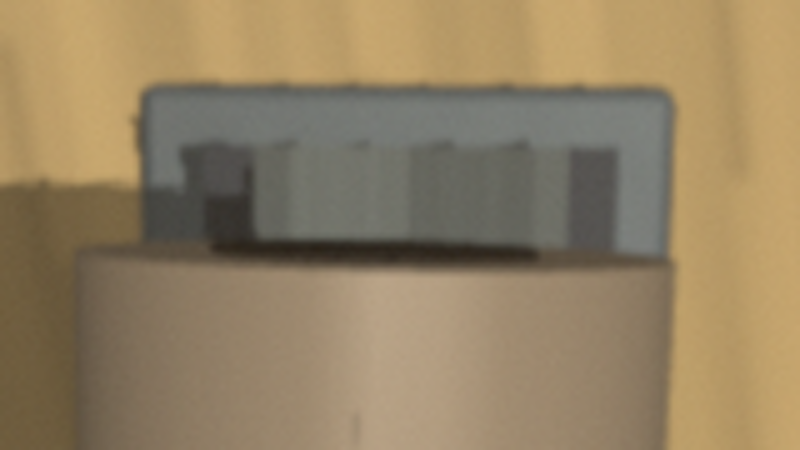

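```bash
python3 - <<'E'
from h import *
u=np.array([np.cos(np.radians(-98.5)),np.sin(np.radians(-98.5))])
for p in (pix2w('w2.png',250+410.5/5-.4,110+200/5,.032),pix2w('w2.png',250+410.5/5-.4,110+160/5,.032),np.array([.6626,.029]),pix2w('w2.png',250+399/5-.4,110+200/5,.05)):
    t=(-.042-p[1])/u[1]; print(p[:2],p[:2]+t*u)
E
```

```text
[0.66108276 0.01236035] [ 0.65295855 -0.042     ]
[0.66195503 0.01846785] [ 0.65291805 -0.042     ]
[0.6626 0.029 ] [ 0.65198898 -0.042     ]
[0.65903445 0.01309848] [ 0.65079993 -0.042     ]
```

drive_tool(
  increments=[
    [0,0,0,0.65,0.1,-2,-0.3],
    [0,0,0,0.65,0.1,-5,-0.3],
    [0,0,0,0.65,0.1,-8,-0.3],
    [0,0,0,0.65,0.1,-11,-0.3],
    [0,0,0,0.65,0.1,-13.5,-0.3],
    [0,0,0,0.65,0.1,-15,-0.3],
    [0,0,0,0.65,0.1,-16,-0.3],
    [0,0,0,0.65,0.1,-16.5,-0.3],
    [0,0,0,0.65,0.1,-16.5,-0.3],
    [0,0,0,0.65,0.1,-16.5,-0.3],
  ],
)

```text
clock: 6.97
position: [0.653, -0.0413, 0.0516]
tool_rot: [0.0, 0.758, 0.653, 0.001]
force: [-0.8, -0.2, -2.3]
opening: 0.452
finger_force: 24.9
```

drive_tool(
  increments=[
    [0,0,0,0,0,-0.2,-0.3],
    [0,0,0,0,0,-0.4,-0.3],
    [0,0,0,0,0,-0.6,-0.3],
    [0,0,0,0,0,-0.7,-0.3],
    [0,0,0,0,0,-0.7,-0.3],
  ],
)

```text
clock: 7.38
position: [0.6524, -0.0419, 0.0435]
tool_rot: [-0.0, 0.758, 0.652, -0.0]
force: [0.5, -0.2, -2.7]
opening: 0.456
finger_force: 24.9
```

drive_tool(
  increments=[
    [0,0,0,0,0,-0.05,-0.3],
    [0,0,0,0,0,-0.1,-0.3],
    [0,0,0,0,0,-0.15,-0.3],
    [0,0,0,0,0,-0.2,-0.3],
    [0,0,0,0,0,-0.2,-0.3],
  ],
)

```text
clock: 7.8
position: [0.653, -0.0419, 0.0423]
tool_rot: [0.0, 0.758, 0.652, 0.0]
force: [-0.7, -0.3, 4.6]
opening: 0.449
finger_force: 24.9
```

drive_tool(
  increments=[
    [0,0,0,0,0,0,0],
    [0,0,0,0,0,0,0.2],
    [0,0,0,0,0,0,0.4],
    [0,0,0,0,0,0,0.4],
    [0,0,0,0,0,0,0.4],
    [0,0,0,0,0,0,0.4],
    [0,0,0,0,0,0,0.4],
  ],
)

```text
clock: 8.38
position: [0.6524, -0.0418, 0.0414]
tool_rot: [-0.0, 0.758, 0.652, -0.0]
force: [-0.7, 0.9, 0.6]
opening: 0.692
finger_force: 0.0
```

drive_tool(
  increments=[
    [0,0,0,0,0,1,0.4],
    [0,0,0,0,0,3,0.4],
    [0,0,0,0,0,6,0.4],
    [0,0,0,0,0,9,0.4],
    [0,0,0,0,0,12,0.4],
    [0,0,0,0,0,15,0.4],
    [0,0,0,0,0,15,0.4],
  ],
)

```text
clock: 8.97
position: [0.6554, -0.0413, 0.1995]
tool_rot: [0.003, 0.758, 0.652, 0.004]
force: [0.1, 0.5, 2.0]
opening: 0.699
finger_force: 0.0
```

```bash
python3 - <<'E'
from h import *
s=sense(); print(s['position'],s['tool_rot'],s['force'])
cam('top','t3.png');cam('scene','s3.png');cam('wrist','w3.png')
b=cv2.imread('pics/s3.png')[220:440,150:400]
cv2.imwrite('pics/s3c.png',np.hstack([cv2.resize(b,(400,352)),cv2.resize(cv2.imread('pics/w3.png'),(400,300),)[:, :].copy() if 0 else cv2.resize(cv2.imread('pics/w3.png'),(400,352))]))
E
```

```text
[ 0.65536606 -0.04134947  0.19951127] [0.00339603 0.75807606 0.65214749 0.0035776 ] [0.06196621 0.49043449 1.99839403]
```

View pics/s3c.png

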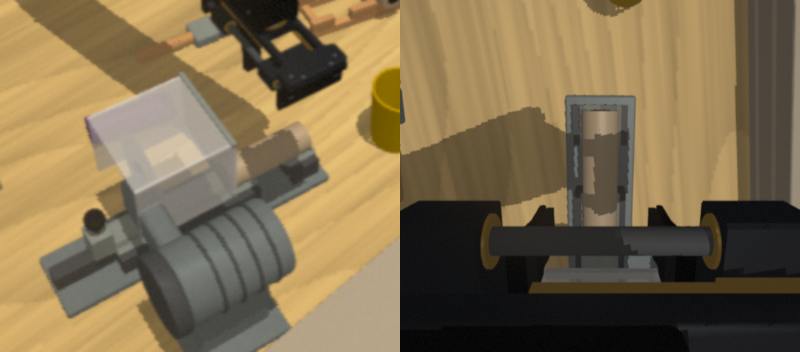

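The prop lies in the groove and is released. The yellow cup is near the open end, so I check its clearance before tilting the hand.

```bash
python3 - <<'E'
from h import *
for n,u,v,z in (('cup',283,168,.1),('tub',252,149,.055),('rimleft',267,168,.1),('rimbot',283,185,.1)): print(n,pix2w('top1.png',u,v,z).round(3))
E
```

```text
cup [0.709 0.141 0.1  ]
tub [0.768 0.22  0.055]
rimleft [0.71  0.179 0.1  ]
rimbot [0.668 0.142 0.1  ]
```

drive_tool(
  increments=[
    [0,0,0,0.4,2.5,0,-1],
    [0,0,0,0.8,5.5,0,-1],
    [0,0,0,1.33,8.9,0,-1],
    [0,0,0,1.33,8.9,0,-1],
    [0,0,0,1.33,8.9,-3,-1],
    [0,0,0,1.33,8.9,-6,-1],
    [0,0,0,1.33,8.9,-9,-1],
    [0,0,0,1.33,8.9,-11.5,-1],
    [0,0,0,1.33,8.9,-13,-1],
    [0,0,0,1.33,8.9,-13.6,-1],
    [0,0,0,1.33,8.9,-13.6,-1],
    [0,0,0,1.33,8.9,-13.6,-1],
  ],
  newtons=20,
)

```text
clock: 10.12
position: [0.6662, 0.0474, 0.0564]
tool_rot: [0.0, 0.758, 0.652, 0.0]
force: [0.1, -0.5, 0.4]
opening: 0.009
finger_force: 0.0
```

drive_tool(
  increments=[
    [0,0,0,-0.13,-0.9,0,-1],
    [0,0,0,-0.27,-1.8,0,-1],
    [0,0,0,-0.41,-2.75,0,-1],
    [0,0,0,-0.55,-3.7,0,-1],
    [0,0,0,-0.69,-4.65,0,-1],
    [0,0,0,-0.83,-5.6,0,-1],
    [0,0,0,-0.97,-6.55,0,-1],
    [0,0,0,-1.12,-7.5,0,-1],
    [0,0,0,-1.26,-8.5,0,-1],
    [0,0,0,-1.41,-9.5,0,-1],
    [0,0,0,-1.5,-10.1,0,-1],
    [0,0,0,-1.55,-10.4,0,-1],
  ],
)

```text
clock: 11.12
position: [0.6499, -0.0586, 0.0553]
tool_rot: [0.0, 0.759, 0.652, -0.0]
force: [0.1, 2.0, 1.3]
opening: 0.009
finger_force: 1.2
```

drive_tool(
  increments=[
    [0,0,0,0.18,1.2,0.5,-1],
    [-0.1,0.015,0,0.18,1.2,2,-1],
    [-0.2,0.03,0,0.18,1.2,2,-1],
    [-0.3,0.045,0,0.18,1.2,2,-1],
    [-0.4,0.06,0,0.18,1.2,2,-1],
    [-0.5,0.075,0,0.18,1.2,2,-1],
    [-0.6,0.09,0,0.18,1.2,2,-1],
    [-0.6,0.09,0,0.18,1.2,1.2,-1],
    [-0.6,0.09,0,0.18,1.2,0.5,-1],
    [-0.6,0.09,0,0.18,1.2,0.5,-1],
  ],
)

```text
clock: 11.95
position: [0.6513, -0.0455, 0.0587]
tool_rot: [0.194, 0.724, 0.622, -0.226]
force: [-0.2, -0.3, -0.6]
opening: 0.003
finger_force: 0.0
```

```bash
python3 - <<'E'
from h import *
s=sense(); print(s['position'],s['tool_rot'],s['force'],s['q'])
cam('scene','s4.png'); cam('wrist','w4.png')
b=cv2.imread('pics/s4.png')[170:430,150:450]
cv2.imwrite('pics/s4c.png',np.hstack([cv2.resize(b,(450,390)),cv2.resize(cv2.imread('pics/w4.png'),(350,390))]))
E
```

```text
[ 0.65131734 -0.04549814  0.05867638] [ 0.19379745  0.72367066  0.6224792  -0.22641327] [-0.1975476  -0.33089335 -0.58650692] [-0.07004159  0.6488996  -0.320753    1.51904712  0.72172118  1.40643899
 -0.78310623]
```

View pics/s4c.png

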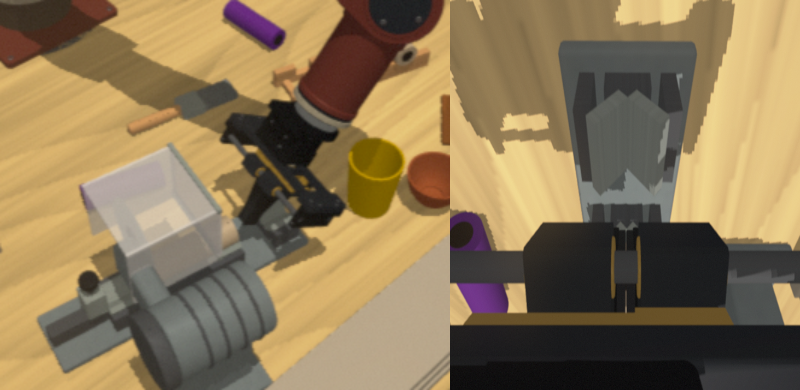

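drive_tool(
  increments=[
    [0,0,0,-0.06,-0.45,0.1,-1],
    [0,0,0,-0.12,-0.9,0.1,-1],
    [0,0,0,-0.19,-1.35,0.1,-1],
    [0,0,0,-0.26,-1.8,0.1,-1],
    [-0.02,0.003,0,-0.33,-2.25,0.1,-1],
    [-0.05,0.007,0,-0.4,-2.7,0.1,-1],
    [-0.08,0.012,0,-0.46,-3.15,0.1,-1],
    [-0.11,0.016,0,-0.53,-3.6,0.1,-1],
    [-0.14,0.021,0,-0.6,-4.05,0.1,-1],
    [-0.17,0.025,0,-0.67,-4.5,0.1,-1],
    [-0.2,0.03,0,-0.74,-4.95,0.1,-1],
    [-0.2,0.03,0,-0.8,-5.35,0.1,-1],
  ],
)

```text
clock: 13.05
position: [0.6435, -0.0973, 0.0601]
tool_rot: [0.257, 0.696, 0.6, -0.299]
force: [1.1, 4.8, 1.1]
opening: 0.013
finger_force: 1.6
```

drive_tool(
  increments=[
    [0,0,0,-0.02,-0.15,0,-1],
    [0,0,0,-0.04,-0.3,0,-1],
    [0,0,0,-0.07,-0.45,0,-1],
    [0,0,0,-0.09,-0.6,0,-1],
    [0,0,0,-0.11,-0.75,0,-1],
    [0,0,0,-0.13,-0.9,0,-1],
    [0,0,0,-0.16,-1.05,0,-1],
    [0,0,0,-0.18,-1.2,0,-1],
  ],
)

```text
clock: 13.72
position: [0.6422, -0.1105, 0.0616]
tool_rot: [0.257, 0.697, 0.599, -0.298]
force: [0.2, 1.5, -0.4]
opening: 0.007
finger_force: 0.7
```

drive_tool(
  increments=[
    [0,0,0,-0.01,-0.1,0,-1],
    [0,0,0,-0.03,-0.2,0,-1],
    [0,0,0,-0.04,-0.3,0,-1],
  ],
)

```text
clock: 13.97
position: [0.6418, -0.1133, 0.0616]
tool_rot: [0.257, 0.697, 0.6, -0.298]
force: [-0.7, 1.3, 0.9]
opening: 0.005
finger_force: 0.8
```

drive_tool(
  increments=[
    [0,0,0,-0.01,-0.08,0,-1],
    [0,0,0,-0.02,-0.16,0,-1],
    [0,0,0,-0.03,-0.2,0,-1],
  ],
)

```text
clock: 14.22
position: [0.6415, -0.1154, 0.0616]
tool_rot: [0.257, 0.697, 0.599, -0.298]
force: [0.4, 2.1, -0.5]
opening: 0.002
finger_force: 0.8
```

drive_tool(
  increments=[
    [0,0,0,-0.01,-0.08,0,-1],
    [0,0,0,-0.02,-0.16,0,-1],
    [0,0,0,-0.03,-0.2,0,-1],
  ],
)

```text
clock: 14.47
position: [0.6412, -0.1174, 0.0616]
tool_rot: [0.257, 0.697, 0.599, -0.298]
force: [0.2, 1.2, 0.0]
opening: 0.007
finger_force: 0.9
```

drive_tool(
  increments=[
    [0,0,0,-0.01,-0.08,0,-1],
    [0,0,0,-0.02,-0.15,0,-1],
  ],
)

```text
clock: 14.63
position: [0.641, -0.1189, 0.0615]
tool_rot: [0.257, 0.697, 0.6, -0.298]
force: [-0.3, 1.3, -0.4]
opening: 0.006
finger_force: 0.9
```

```bash
python3 - <<'E'
from h import *
cam('top','t5.png')
a=cv2.imread('pics/t5.png')[160:240,400:485]; b=cv2.imread('pics/scene1.png')
c=cv2.imread('pics/top1.png')[160:240,400:485]
cv2.imwrite('pics/t5c.png',np.hstack([cv2.resize(x,None,fx=4.7,fy=6,interpolation=cv2.INTER_CUBIC) for x in (c,a)]))
E
```

```text
(no output)
```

View pics/t5c.png

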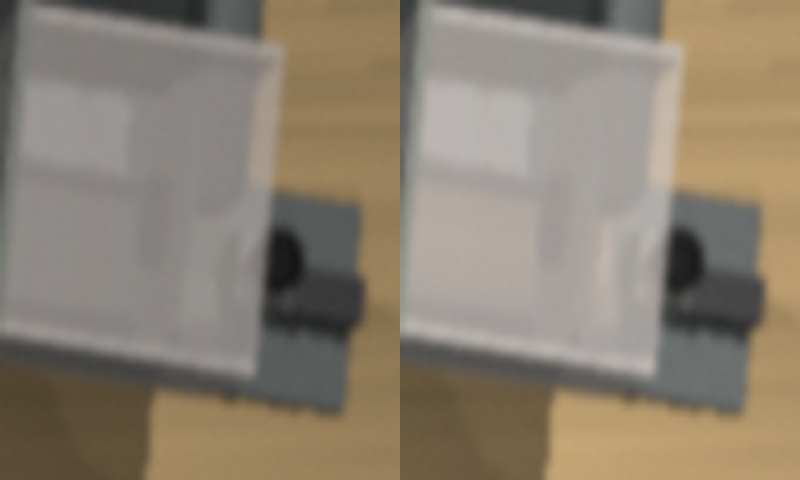

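The prop (beige) shows through the guard, ending at about crop column 612. The stop's knob (685,260) hasn't moved. I continue in small steps.

drive_tool(
  increments=[
    [0,0,0,-0.01,-0.06,0,-1],
    [0,0,0,-0.015,-0.12,0,-1],
  ],
)

```text
clock: 14.85
position: [0.6409, -0.12, 0.0615]
tool_rot: [0.257, 0.697, 0.6, -0.298]
force: [-1.2, 3.0, -0.6]
opening: 0.007
finger_force: 0.9
```

drive_tool(
  increments=[
    [0,0,0,-0.01,-0.06,0,-1],
    [0,0,0,-0.015,-0.12,0,-1],
  ],
)

```text
clock: 15.02
position: [0.6407, -0.1213, 0.0615]
tool_rot: [0.257, 0.697, 0.6, -0.298]
force: [-1.0, 3.1, 0.8]
opening: 0.008
finger_force: 0.9
```

drive_tool(
  increments=[
    [0,0,0,-0.01,-0.06,0,-1],
    [0,0,0,-0.015,-0.12,0,-1],
  ],
)

```text
clock: 15.18
position: [0.6406, -0.1224, 0.0615]
tool_rot: [0.257, 0.697, 0.6, -0.298]
force: [-1.2, 1.8, 0.3]
opening: 0.004
finger_force: 0.9
```

drive_tool(
  increments=[
    [0,0,0,-0.01,-0.06,0,-1],
    [0,0,0,-0.015,-0.12,0,-1],
  ],
)

```text
clock: 15.35
position: [0.6404, -0.1237, 0.0615]
tool_rot: [0.257, 0.697, 0.599, -0.298]
force: [-0.6, 1.9, 0.3]
opening: 0.004
finger_force: 0.9
```

drive_tool(
  increments=[
    [0,0,0,-0.01,-0.06,0,-1],
    [0,0,0,-0.015,-0.12,0,-1],
  ],
)

```text
clock: 15.52
position: [0.6403, -0.1249, 0.0615]
tool_rot: [0.257, 0.697, 0.6, -0.298]
force: [0.4, 1.7, -0.3]
opening: 0.003
finger_force: 1.0
```

drive_tool(
  increments=[
    [0,0,0,-0.01,-0.06,0,-1],
    [0,0,0,-0.015,-0.12,0,-1],
  ],
)

```text
clock: 15.68
position: [0.6401, -0.1261, 0.0615]
tool_rot: [0.257, 0.697, 0.6, -0.298]
force: [-1.1, 2.5, 0.4]
opening: 0.007
finger_force: 1.0
```

drive_tool(
  increments=[
    [0,0,0,-0.01,-0.06,0,-1],
    [0,0,0,-0.015,-0.12,0,-1],
  ],
)

```text
clock: 15.85
position: [0.64, -0.1273, 0.0616]
tool_rot: [0.257, 0.697, 0.599, -0.298]
force: [-1.0, 1.5, -0.7]
opening: 0.002
finger_force: 1.0
```

drive_tool(
  increments=[
    [0,0,0,-0.01,-0.06,0,-1],
    [0,0,0,-0.015,-0.12,0,-1],
  ],
)

```text
clock: 16.02
position: [0.6398, -0.1285, 0.0616]
tool_rot: [0.257, 0.697, 0.599, -0.298]
force: [-0.6, 1.4, 0.3]
opening: 0.004
finger_force: 1.0
```

drive_tool(
  increments=[
    [0,0,0,-0.01,-0.06,0,-1],
    [0,0,0,-0.015,-0.12,0,-1],
  ],
)

```text
clock: 16.18
position: [0.6397, -0.1297, 0.0615]
tool_rot: [0.257, 0.697, 0.6, -0.298]
force: [-0.5, 0.6, -0.1]
opening: 0.006
finger_force: 1.0
```

```bash
cat > k.py <<'E'
from h import *
import sys
cam('top',sys.argv[1])
g=lambda f:cv2.cvtColor(cv2.imread('pics/'+f),cv2.COLOR_BGR2GRAY).astype(np.float32)
a,b=g('top1.png'),g(sys.argv[1])
h=cv2.createHanningWindow((28,28),cv2.CV_32F)
for n,(y,x) in (('knob',(190,455)),('base',(205,446)),('other',(270,375))):
    print(n,cv2.phaseCorrelate(a[y:y+28,x:x+28],b[y:y+28,x:x+28],h))
E
python3 k.py t6.png
```

```text
knob ((-0.08149106775764814, -0.043391056363434544), 0.9354798830880059)
base ((-0.050984492865911335, -0.1030300355129743), 1.0173067421383328)
other ((0.08159274200608202, -0.030186362661295263), 0.9787832752863566)
```

Stop unmoved; continue.

drive_tool(
  increments=[
    [0,0,0,-0.01,-0.06,0,-1],
    [0,0,0,-0.015,-0.12,0,-1],
  ],
)

```text
clock: 16.4
position: [0.6395, -0.1309, 0.0616]
tool_rot: [0.257, 0.697, 0.6, -0.298]
force: [-0.5, 1.6, 0.4]
opening: 0.007
finger_force: 1.0
```

drive_tool(
  increments=[
    [0,0,0,-0.01,-0.06,0,-1],
    [0,0,0,-0.015,-0.12,0,-1],
  ],
)

```text
clock: 16.57
position: [0.6394, -0.1321, 0.0616]
tool_rot: [0.257, 0.697, 0.599, -0.298]
force: [-1.2, 1.6, 0.4]
opening: 0.007
finger_force: 1.0
```

drive_tool(
  increments=[
    [0,0,0,-0.01,-0.06,0,-1],
    [0,0,0,-0.015,-0.12,0,-1],
  ],
)

```text
clock: 16.73
position: [0.6392, -0.1333, 0.0615]
tool_rot: [0.257, 0.697, 0.6, -0.298]
force: [-0.9, 1.3, -0.0]
opening: 0.007
finger_force: 1.0
```

drive_tool(
  increments=[
    [0,0,0,-0.01,-0.06,0,-1],
    [0,0,0,-0.015,-0.12,0,-1],
  ],
)

```text
clock: 16.9
position: [0.6392, -0.1339, 0.0615]
tool_rot: [0.257, 0.697, 0.6, -0.298]
force: [-1.3, 5.7, 1.1]
opening: 0.002
finger_force: 2.7
```

```bash
python3 k.py t7.png
```

```text
knob ((-0.16587920482261964, 0.014906201450328282), 0.8602592786153157)
base ((0.05298759147094678, 0.14877409833073152), 0.9487229612138536)
other ((-0.0007591012118517426, 0.1534429917910014), 1.026758533583747)
```

The force has stepped up and the motion has stalled, so the prop is at the stop. One tiny extra step will confirm it.

drive_tool(
  increments=[
    [0,0,0,0,-0.03,0,-1],
    [0,0,0,0,-0.03,0,-1],
  ],
)

```text
clock: 17.12
position: [0.6392, -0.1339, 0.0615]
tool_rot: [0.257, 0.697, 0.6, -0.298]
force: [-2.1, 5.0, 0.9]
opening: 0.004
finger_force: 2.4
```

Confirmed: it stalls at about 5 N. Now retreat.

drive_tool(
  increments=[
    [0,0,0,0.07,0.5,0,-1],
    [0,0,0,0.22,1.5,0,-1],
    [0,0,0,0.45,3,0,-1],
    [0,0,0,0.67,4.5,1,-1],
    [0,0,0,0.8,5.5,3,-1],
    [0,0,0,0.9,6,6,-1],
    [0,0,0,0.9,6,9,-1],
    [0,0,0,0.9,6,12,-1],
    [0,0,0,0.9,6,15,-1],
    [0,0,0,0.9,6,18,-1],
    [0,0,0,0.9,6,18,-1],
    [0,0,0,0.9,6,18,-1],
  ],
)

```text
clock: 18.12
position: [0.649, -0.0731, 0.2435]
tool_rot: [0.258, 0.697, 0.6, -0.296]
force: [-0.8, 0.2, -1.4]
opening: 0.001
finger_force: 0.0
```

```bash
python3 k.py t8.png; python3 - <<'E'
from h import *
print(sense()['force'],sense()['clock'])
cam('scene','s8.png'); cv2.imwrite('pics/s8c.png',cv2.resize(cv2.imread('pics/s8.png')[170:430,150:480],(760,599),interpolation=cv2.INTER_CUBIC))
E
```

```text
knob ((-0.041752895812708246, 0.016029861595928452), 0.8481001022126939)
base ((-0.08285323134502853, -0.03942104989938322), 0.9249123610390557)
other ((0.024201058161303024, 0.21760634105618948), 1.0374010340372721)
[-0.12489224  0.01019226 -0.25003111] 18.1667
```

View pics/s8c.png

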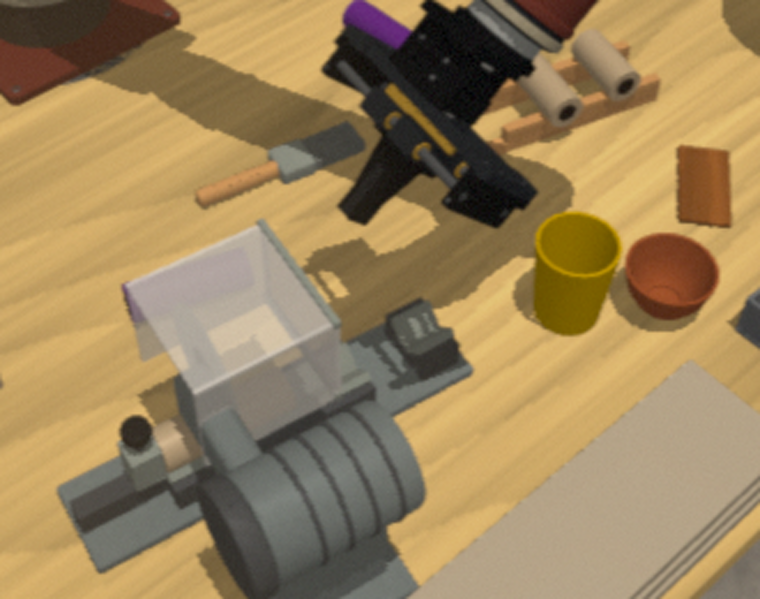

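The picture shows the prop's end at (180,445), flush against the stop block at (145,455). The cup, tub, rib and other props haven't moved, and the hand is clear.

```bash
python3 -c "
from plant import *
print(finish_job())"
```

```text
the job is handed in; nothing more can be done
None
```

The job is handed in: the longest prop was laid and released in the groove, then pushed gently under the guard until it stalled against the stop at about 5 N. The stop did not visibly move, the other props and bystanders look undisturbed, and the hand is clear; no verdict came back.

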